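Show a glass cell to the inspection camera

ROBOT

A 6-joint arm with a two-finger parallel gripper is mounted at the origin on the work surface. World frame = base frame: x ahead of the robot, y to its left, z up, the work surface at z = 0. Lengths are in m, angles in rad, forces in N, time in s.
With the tool pointing down it reaches from about 0.275 to 1 m from the base axis. Payload 8.4 kg.
Tool frame: the origin (TCP) lies on the centre line of the jaws, within the pads' length; the fingertips stand 19 mm ahead of it and the grasp point (between the pads) is the TCP; z points along the fingers, y is the direction in which the jaws open and shut (so a half turn about z gives the same grasp; the last joint's range is limited). The gripper opens to 85 mm and grips with 20 to 120 N. Pads are 22 mm wide; open, the fingers measure 114 mm over their backs; the gripper's body (76 mm by 85 mm) begins 54 mm behind the grasp point. The pads swing forward as they close: fully open they stand 13 mm farther back than shut.
Start: joints at [1.168, 0.353, 1.633, -0, 1.155, -0.002], TCP at [0.244, 0.575, 0.25] pointing down, gripper open.
Joint ranges: [-2.63, 2.63], [-0.92, 2.1], [0.06, 2.66], [-1.3, 4.44], [0, 2.69], [-3.02, 3.02]. Speed limits (rad/s): [2.22, 2.22, 2.79, 3.14, 3.14, 3.14].

INTERFACE

Orientations are given as a rotation vector (axis times angle).
In Python, from bench import arm gives the robot as it stands. The module is installed in compiled form; this text tells all that it offers.
- The arm moves only by the shell command python3 -m jog 'ROWS'. ROWS is JSON, one flat list of numbers, 7 for each row, row after row: the opening, from -1 (shut) to 1 (fully open), then the shift along the tool's x, y, z in mm, then the turn, a rotation vector about the tool's x, y, z in rad. A call has 1 to 20 rows; each row shifts and turns the commanded pose from where the row before left it, along the tool's axes as they then stand; what a row does not reach is not made up. A row lasts 1/10 s, in which the tool goes at most 50 mm and 8.59 degrees, less where a joint would pass 70% of its speed; a pose out of reach is approached as far as the arm can. A call is refused whole if a number of a shift passes 50 or a number of a turn 0.15, either way. A call with a gripper value outside its range is refused whole. The fingers move at their own pace and stop on an object; the grip force is fixed at half the most. Time passes only in rows, so rows that do not move let the fingers close. It gives the time, the measured TCP pose, the force and the opening at its end, in the units of the state.
- arm.observe(): the state, without advancing time (a new reading comes with each control period).
- arm.camera(name): name is "scene" or "top" or "wrist"; returns the picture (400x640x3 uint8, red, green, blue); there is no depth.
- arm.calibration(name): a dict with "fovy" (degrees; the focal length in pixels is half the picture's height over the tangent of half this angle, whatever the lens; pixels are square), "cx", "cy" (the principal point, pixels), "k1" (the pictures are not rectified: a ray, as slopes to the right and down, at radius r is drawn at 1 + k1 r^2 times it, then the intrinsics apply), "rvec" (rotation vector, rad) and "tvec" (3), from world to camera coordinates, as OpenCV has them; the wrist camera has in their place "tool_from_camera" (4x4, takes a point from camera to tool coordinates, whose origin is the TCP and whose axes are the flange's). Camera axes: x right, y down, z forward; pixel columns grow to the right and rows downward; lengths in m; the calibration is good to about 2 mm. A picture is of the moment at which its call begins: read the wrist's pose just before it. calibration takes no time and is no camera call.
- arm.job_done(): hands the job in, once; it reports no verdict.
The state is a dict: "time_s": time; "joint_positions": joint angles; "joint_velocities": joint speeds; "tau": joint torques, N m; "ee_pos": TCP position; "tcp_rot": TCP orientation; "wrist_force": force on the tool from outside, world axes, zero at the start; "moment": the same for the moment, N m; "gripper_width": finger opening in m.
Only numpy, scipy, OpenCV 4.12 (cv2) and the standard library are available. Lean on these libraries where they do the work, as an engineer would, in place of code of your own. Each camera call takes 0.05 s, during which the arm holds its last target.

TASK

Take the glass cell with the green stopper out of the rack, gripping it gently by its two frosted sides and never touching its clear windows, and hold it up still and upright in the air at lens height, midway between the camera lens and the light panel, so that the camera looks straight through the clear windows. Finish while holding it there: do not put it down or let go. Leave the other cells in the rack, do not push the camera or its stand, and leave everything else where it is.

Things in the scene. Friction and masses are not known exactly. Their poses are not given: they have to be found in the camera images.
- cell: Glass optical cell standing in a rack slot: 42 mm long (own x), 12.5 mm wide (own y), 50 mm tall with its green stopper (top 5 mm, 40 x 11 mm). Origin: centre of underside. Only this one is green; 26 g or so. Frosted: the broad sides (facing own +-y), 12.5 mm apart, to hold it by. Clear: the ends (own +-x), alike. Thin glass: breaks if a finger presses with over 50 N.
- cell_mid (a point): Centre of the green-stoppered cell: on its upright axis, 25 mm above its underside. Axes as the cell's.
- window_a: Clear window at the cell's own +x end, 9.5 x 45 mm; origin at its centre, 20 mm from the cell's axis. Not to be touched by the fingers.
- window_b: Clear window at the cell's own -x end, the same.
- frosted_a: Frosted broad side facing the cell's own +y, 40 x 45 mm; origin at the middle of its face, 6 mm from the cell's axis. Hold the cell by this and the opposite one.
- frosted_b: Frosted broad side facing the cell's own -y, the same.
- rack: Slate-blue block fixed to the table, 80 mm (own x) by 200 mm (own y) by 25 mm high; origin: centre of underside. Slots at own y -67.5, -22.5, 22.5, 67.5 mm, 45.6 (x) by 16 mm, floor 10 mm above the table. A cell stands in each, its x along the rack's x, from 10 to 60 mm above the table. Which is where varies.
- stand: Inspection stand, fixed: dark base 120 mm (own x) by 440 mm (own y -155 to 285) by 12 mm thick; origin on the table under the inspection point. Own y is the viewing line. White light panel, 124 mm wide, up to 209 mm above the table, face at own y -110 mm. Camera on a 252 mm high post at own y 262 mm looks along own -y.
- lens (a point): Centre of the front of the camera's lens (black barrel, 44 mm diameter), 110 mm from the inspection point along the stand's own y. Its height above the table is between 120 and 170 mm and differs each time.
- focus (a point): The inspection point in the air: on the lens axis, at lens height, halfway between lens front and light panel (110 mm from each). Axes as the stand's: y is the viewing line, z up. The centre of the cell belongs here, own x along this y (either way round).
- cell_b1: Glass optical cell standing in a rack slot: 42 mm long (own x), 12.5 mm wide (own y), 50 mm tall with its blue stopper (top 5 mm, 40 x 11 mm). Origin: centre of underside. To be left standing in its slot.
- cell_b2: Glass optical cell standing in a rack slot: 42 mm long (own x), 12.5 mm wide (own y), 50 mm tall with its blue stopper (top 5 mm, 40 x 11 mm). Origin: centre of underside. To be left standing in its slot.
- cell_b3: Glass optical cell standing in a rack slot: 42 mm long (own x), 12.5 mm wide (own y), 50 mm tall with its blue stopper (top 5 mm, 40 x 11 mm). Origin: centre of underside. To be left standing in its slot.
- beaker: Pink open cup, 72 mm wide, 58 mm high, standing on the table; origin at the centre of its underside. Leave alone.
- reagent: Amber bottle with blue cap, 66 mm wide, 135 mm high, standing; origin at the centre of its underside. Leave alone.
- jar: White jar, 60 mm wide, 65 mm high, standing; origin at the centre of its underside. Leave alone.
- forceps: Steel forceps lying on the table, about 128 mm long (own x), 8 mm high; origin under the middle. Leave alone.
- marker: White marker pen with blue cap lying on the table, 128 mm long (own x), 12 mm thick; origin under the middle. Leave alone.

How it is judged:
By the outcome, as a careful person would: the job done as asked, in the order asked, and still so for the second after the job is handed in, while the arm keeps its last pose, push and grip.
It also fails if it takes over 40 s, if anything falls off the work surface, if the arm or the gripper's body presses on something with over 40 N, if the wrist force passes 120 N, or if a joint passes its speed limit or range.

## Working session

There is one attempt and no reset: what is moved stays moved. The work goes in short steps, Python scripts to look and compute and a shell command to move; the robot and the scene stay as the last step left them, time stands still between calls to the robot, and variables do not carry over. Pictures are saved under pics/ and viewed, and the job is handed in when it is done.

```bash
mkdir -p pics
python3 - <<'E'
from bench import arm
import cv2
print(arm.observe())
for n in ["scene","top","wrist"]:
    im=arm.camera(n); cv2.imwrite(f"pics/{n}0.png",im[:,:,::-1]); print(n,arm.calibration(n))
E
```

```text
{'time_s': 0.0, 'joint_positions': array([ 1.16760719e+00,  3.53645644e-01,  1.63415139e+00, -4.41384669e-05,
        1.15518726e+00, -2.37416804e-03]), 'joint_velocities': array([-0.00105762, -0.00021559,  0.00042738,  0.0007904 , -0.00087444,
       -0.00059671]), 'tau': array([ 1.74300672e-03, -6.05242324e+01, -3.42066443e+01,  1.61305375e-04,
        9.46006563e-03,  2.88061116e-06]), 'ee_pos': array([0.24367397, 0.57504676, 0.24955584]), 'tcp_rot': array([-6.25317155e-01, -3.07848433e+00,  2.15379251e-03]), 'wrist_force': array([ 1.73484287, -0.07354862, -0.55529349]), 'moment': array([ 0.00376211, -0.02341007,  0.00881046]), 'gripper_width': 0.0854754946412616}
scene {'fovy': 50.86670586129252, 'cx': 321.25249757384034, 'cy': 196.38075944232904, 'k1': -0.02629831600164519, 'rvec': array([ 2.24372202,  0.87088183, -0.37405103]), 'tvec': array([-0.32078259, -0.22955724,  1.52022043])}
top {'fovy': 57.06176872036116, 'cx': 323.29414660872897, 'cy': 202.2974969629813, 'k1': -0.03241860798452834, 'rvec': array([ 2.19614055, -2.1766849 ,  0.10581387]), 'tvec': array([-0.13028504,  0.51904947,  1.30913162])}
wrist {'fovy': 70.88504619221844, 'cx': 321.59722772720073, 'cy': 201.17326261425535, 'k1': -0.04167269399154625, 'tool_from_camera': array([[ 5.97078615e-05, -9.47132427e-01, -3.20842892e-01,
         8.16647367e-02],
       [ 9.99999994e-01,  8.71614055e-05, -7.12047332e-05,
        -1.48190297e-04],
       [ 9.54054292e-05, -3.20842886e-01,  9.47132427e-01,
        -1.23214466e-01],
       [ 0.00000000e+00,  0.00000000e+00,  0.00000000e+00,
         1.00000000e+00]])}
```

View pics/scene0.png

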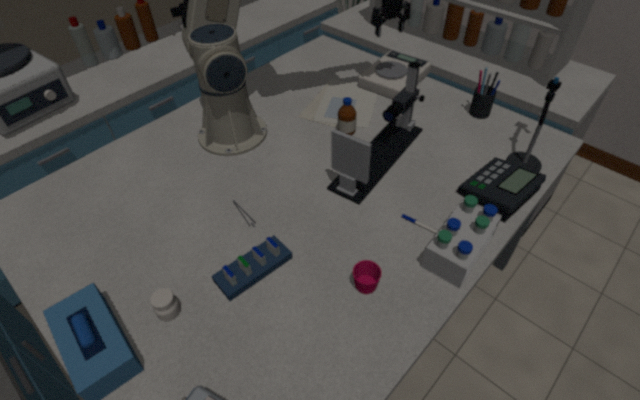

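View pics/top0.png

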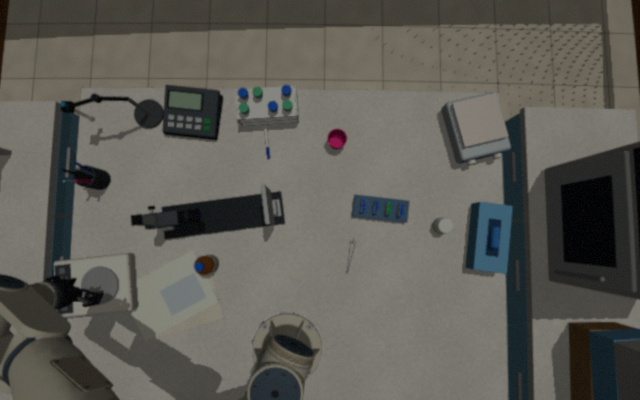

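View pics/wrist0.png

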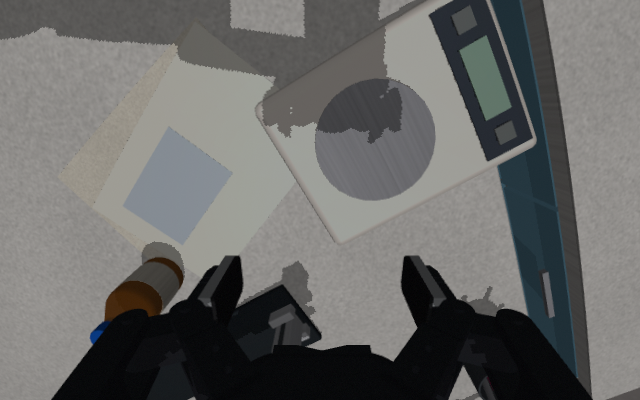

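The scene view shows the rack at about (252,265), with the green stopper second from the left at (244,262). The stand is near (375,150). In the top view the rack is at (380,208), the green cell at (389,208), the panel at (270,207) and the camera at (150,218).

```bash
cat > h.py <<'E'
import numpy as np, cv2
from bench import arm
from scipy.spatial.transform import Rotation as R
def K(c):
    f=200/np.tan(np.radians(c['fovy'])/2); return f
def cam(name,st=None):
    c=arm.calibration(name)
    if name=='wrist':
        T=np.eye(4);T[:3,:3]=R.from_rotvec(st['tcp_rot']).as_matrix();T[:3,3]=st['ee_pos']
        M=T@np.array(c['tool_from_camera']); Rw=M[:3,:3]; o=M[:3,3]
    else:
        Rc=R.from_rotvec(c['rvec']).as_matrix(); Rw=Rc.T; o=-Rc.T@c['tvec']
    return c,Rw,o
def ray(C,u,v):
    c,Rw,o=C; f=K(c)
    d=np.array([(u-c['cx'])/f,(v-c['cy'])/f]); s=d.copy()
    for _ in range(20): s=d/(1+c['k1']*(s@s))
    w=Rw@np.array([s[0],s[1],1]); return o,w/np.linalg.norm(w)
def onz(C,u,v,z):
    o,w=ray(C,u,v); return o+w*(z-o[2])/w[2]
def proj(C,p):
    c,Rw,o=C; q=Rw.T@(np.array(p)-o); s=q[:2]/q[2]; s=s*(1+c['k1']*(s@s)); return K(c)*s+[c['cx'],c['cy']]
def tri(rs):
    A=np.zeros((3,3));b=np.zeros(3)
    for o,w in rs:
        P=np.eye(3)-np.outer(w,w);A+=P;b+=P@o
    p=np.linalg.solve(A,b); return p,[np.linalg.norm((np.eye(3)-np.outer(w,w))@(p-o)) for o,w in rs]
E
python3 - <<'E'
import cv2,numpy as np
def crop(n,x,y,w,h,s,o):
    i=cv2.imread(f'pics/{n}.png')[y:y+h,x:x+w]; i=np.clip(i.astype(float)*1.8,0,255).astype('uint8')
    cv2.imwrite(f'pics/{o}.png',cv2.resize(i,None,fx=s,fy=s,interpolation=cv2.INTER_CUBIC))
crop('top0',120,170,180,80,4.4,'ts');crop('top0',340,180,80,60,8,'tr')
crop('scene0',310,70,130,135,4.4,'ss');crop('scene0',200,220,110,90,6,'sr')
E
```

```text
(no output)
```

View pics/ts.png

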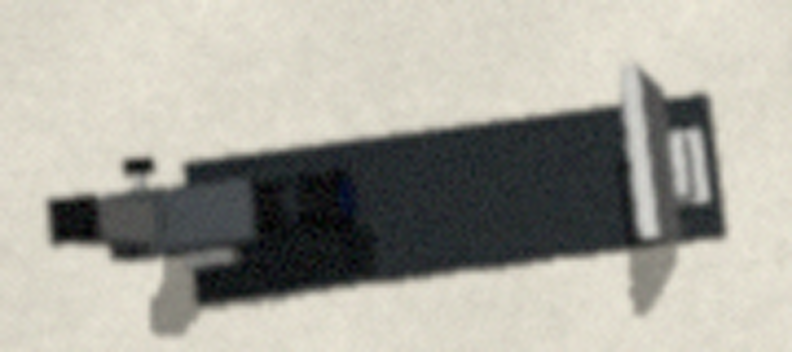

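View pics/tr.png

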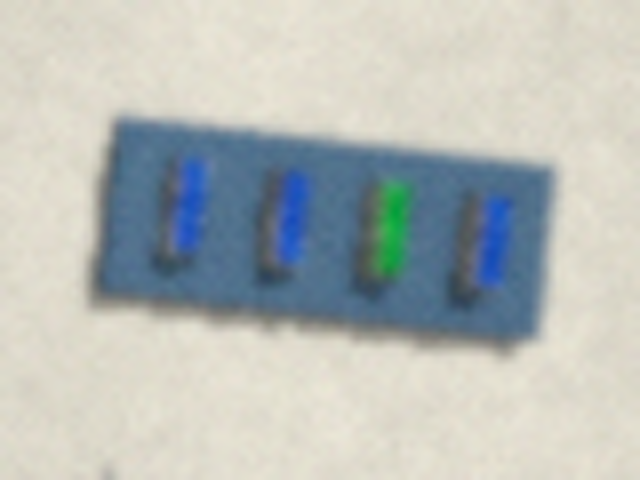

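View pics/ss.png

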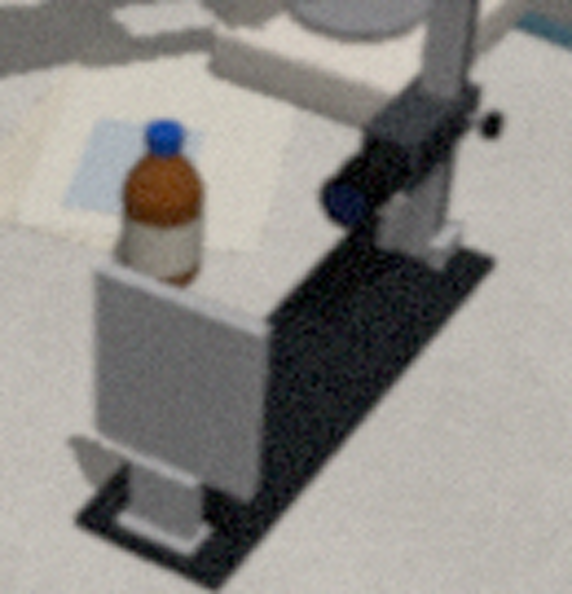

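View pics/sr.png

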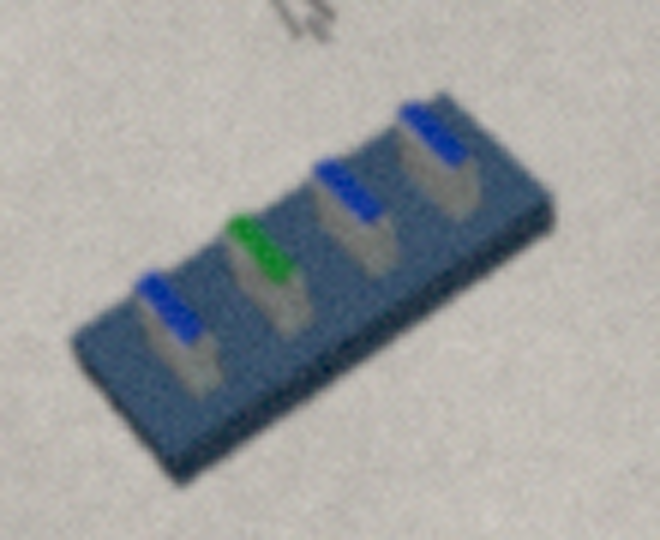

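```bash
cat > m1.py <<'E'
from h import *
T=cam('top');S=cam('scene')
def ct(p): return np.array(p)/4.4+[120-.4,170-.4]
def cs(p): return np.array(p)/4.4+[310-.4,70-.4]
z=.012
cor=[onz(T,*ct(p),z)[:2] for p in [(188,163),(708,95),(724,236),(198,303)]]
print(cor,[np.linalg.norm(cor[i]-cor[i-1]) for i in range(4)])
cor2=[onz(S,*cs(p),z)[:2] for p in [(494,262),(217,588),(78,518)]]; print('scene',cor2,[np.linalg.norm(cor2[i]-cor2[i-1]) for i in (1,2)])
ex=lambda v:v/np.linalg.norm(v)
# own +y toward camera
y=ex((cor[0]-cor[1])+(cor[3]-cor[2])); x=np.array([y[1],-y[0]]); c=np.mean(cor,0); o=c-y*.065
print('stand yaw',np.degrees(np.arctan2(-x[0]*0+y[1],y[0]))-90,'o',o, 'focus xy')
lp=o+y*.11
for p in [(346,203)]:
    oo,w=ray(S,*cs(p)); 
    # plane own y =110
    n=np.append(y,0); t=n@(np.append(lp,0)-oo)/(n@w); q=oo+w*t; print('lens',q,'lat',(q[:2]-lp)@x, lp)
for n,C,im in [('top',T,'top0'),('scene',S,'scene0')]:
    i=cv2.cvtColor(cv2.imread(f'pics/{im}.png'),cv2.COLOR_BGR2HSV)
    b=cv2.inRange(i,(50,120,40),(75,255,255)); 
    nn,l,st,ce=cv2.connectedComponentsWithStats(b)
    for k in range(1,nn):
        if st[k,4]>15:
            P=onz(C,*ce[k],.058); print(n,st[k],ce[k],P)
E
python3 m1.py
python3 - <<'E'
from h import *
T=cam('top')
f=lambda p:np.array(p)/8+[340-.4,180-.4]
c=[onz(T,*f(p),.025)[:2] for p in [(118,120),(552,165),(537,335),(103,292)]]
print(c,[np.linalg.norm(c[i]-c[i-1]) for i in range(4)])
v=(c[0]-c[1]+c[3]-c[2]);print('rack yaw(y axis)',np.degrees(np.arctan2(v[1],v[0]))-90,np.mean(c,0)); v/=np.linalg.norm(v)
print([np.mean(c,0)+v*k for k in(-.0675,-.0225)])
E
```

```text
[array([0.49956443, 0.46043589]), array([0.56024007, 0.03077196]), array([0.4435035 , 0.01552813]), array([0.38429518, 0.44725535])] [np.float64(0.11602036977108848), np.float64(0.43392697717640044), np.float64(0.11772765330078046), np.float64(0.4357683045998447)]
scene [array([0.50458422, 0.45607015]), array([0.56660815, 0.0259358 ]), array([0.45133377, 0.01294956])] [np.float64(0.4345831700527293), np.float64(0.1160035620472341)]
stand yaw 7.923235307056572 o [0.4808608  0.17411835] focus xy
lens [0.46824426 0.28342266 0.14353352] lat 0.0025710870184248715 [0.46569771 0.28306825]
top [254  88   8   9  51] [257.19607843  91.80392157] [0.91581884 0.11717734 0.058     ]
top [284 101   7   9  50] [287.02 105.06] [0.8676204  0.00850444 0.058     ]
top [240 104   8   9  49] [243.51020408 107.7755102 ] [0.85586289 0.16486277 0.058     ]
top [204 118   7   6  34] [206.97058824 120.64705882] [0.80718678 0.29464072 0.058     ]
top [203 126   7   5  32] [206.25   127.9375] [0.78041105 0.29619506 0.058     ]
top [387 203   4  12  34] [388.52941176 208.29411765] [ 0.498199   -0.35562352  0.058 
[... 316 characters left out ...]
 0.22138542 0.058     ]
scene [476 216  12  12  54] [482.12962963 221.03703704] [0.8825011  0.16289223 0.058     ]
scene [438 231  13   9  43] [444.72093023 234.65116279] [0.83210803 0.05427342 0.058     ]
scene [238 256  11  11  48] [243.08333333 261.10416667] [ 0.5018951 -0.3578208  0.058    ]
[array([ 0.54901966, -0.23792713]), array([ 0.53046633, -0.43544749]), array([ 0.45327767, -0.42781441]), array([ 0.47103031, -0.23126324])] [np.float64(0.07827353863902858), np.float64(0.1983898092951899), np.float64(0.077565156243092), np.float64(0.19735125134102688)]
rack yaw(y axis) -5.263825123679425 [ 0.50094849 -0.33311307]
[array([ 0.49475591, -0.40032841]), array([ 0.4988843 , -0.35551818])]
```

```bash
python3 -m jog '[-0.2,-29,-37,-6,0,0,0, -0.2,-29,-37,-6,0,0,0, -0.2,-29,-37,-6,0,0,0, -0.2,-29,-37,-6,0,0,0, -0.2,-29,-37,-6,0,0,0, -0.2,-29,-37,-6,0,0,0, -0.2,-29,-37,-6,0,0,0, -0.2,-29,-37,-6,0,0,0, -0.2,-29,-37,-6,0,0,0]'; python3 -c "
from h import *
st=arm.observe();print(st);cv2.imwrite('pics/w1.png',arm.camera('wrist')[:,:,::-1])"
```

```text
time_s: 1.05
ee_pos: [0.3542, 0.1652, 0.3046]
tcp_rot: [0.625, 3.078, 0.0]
wrist_force: [1.1, 0.0, -0.5]
gripper_width: 0.0341
{'time_s': 1.05, 'joint_positions': array([ 4.32784938e-01, -8.79776532e-02,  2.02500940e+00, -6.68183044e-05,
        1.20409515e+00, -7.37662122e-01]), 'joint_velocities': array([-1.16077577, -0.24948548,  0.08251741, -0.0015618 ,  0.1576267 ,
       -1.15292387]), 'tau': array([ 10.35289228, -27.99087703, -33.62253428,   0.17622889,
         0.14992427,   2.01175399]), 'ee_pos': array([0.35415275, 0.16524727, 0.30457214]), 'tcp_rot': array([6.24556929e-01, 3.07846418e+00, 3.53712914e-04]), 'wrist_force': array([ 1.10149166,  0.00997725, -0.49945248]), 'moment': array([-0.04793341, -0.05243051,  0.00947024]), 'gripper_width': 0.03411616821719345}
```

```bash
python3 -m jog '[-0.2,-30.7,-38.6,0,0,0,0, -0.2,-30.7,-38.6,0,0,0,0, -0.2,-30.7,-38.6,0,0,0,0, -0.2,-30.7,-38.6,0,0,0,0, -0.2,-30.7,-38.6,0,0,0,0, -0.2,-30.7,-38.6,0,0,0,0, -0.2,-30.7,-38.6,0,0,0,0, -0.2,-30.7,-38.6,0,0,0,0, -0.2,-30.7,-38.6,0,0,0,0, -0.2,-30.7,-38.6,0,0,0,0, -0.2,-30.7,-38.6,0,0,0,0, -0.2,0,0,40,0,0,-0.103, -0.2,0,0,40,0,0,-0.103, -0.2,0,0,40,0,0,-0.103, -0.2,0,0,0,0,0,0, -0.2,0,0,0,0,0,0, -0.2,0,0,0,0,0,0]'; python3 -c "
from h import *
st=arm.observe();np.save('st2.npy',[st['ee_pos'],st['tcp_rot']]);print(st['ee_pos'],st['tcp_rot'],st['joint_velocities'],R.from_rotvec(st['tcp_rot']).as_matrix()[:,0]);cv2.imwrite('pics/w2.png',arm.camera('wrist')[:,:,::-1])"
```

```text
time_s: 2.8
ee_pos: [0.5007, -0.3564, 0.1867]
tcp_rot: [0.147, 3.135, -0.003]
wrist_force: [-0.5, -0.3, 0.7]
gripper_width: 0.0342
[ 0.50074839 -0.35637665  0.18665182] [ 1.47379438e-01  3.13542604e+00 -2.74764712e-03] [ 0.00050755 -0.01079507 -0.00394974 -0.00073182 -0.00573961 -0.01131812] [-0.99558723  0.09379934 -0.00278278]
```

View pics/w2.png

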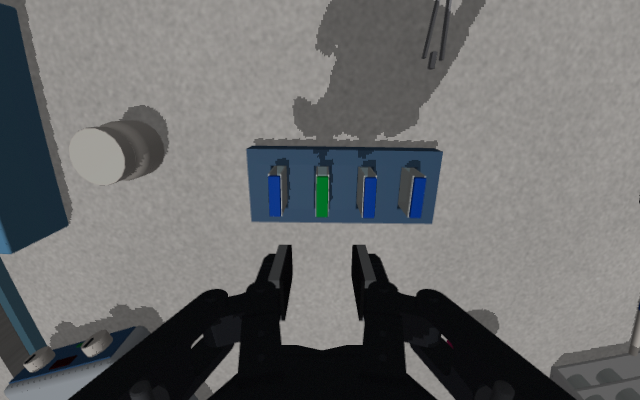

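View pics/w1.png

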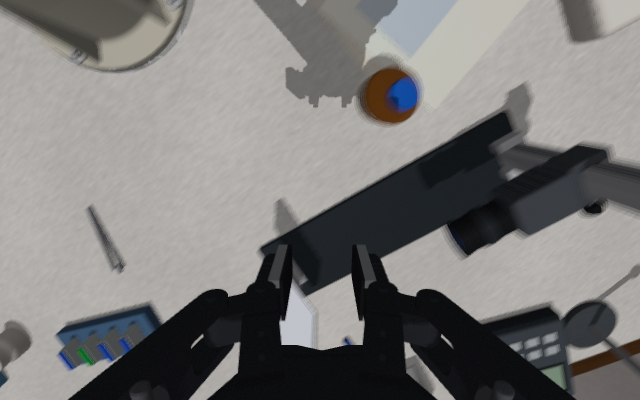

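Wrist view: the rack is at (343,187) with the green stopper at (322,197). The stopper lies almost midway between the fingers, which are at x 285 and 360. Next I compute its pose.

```bash
cat > gm.py <<'E'
from h import *
import sys
def green(img,st,z):
    C=cam('wrist',st)
    i=cv2.cvtColor(img,cv2.COLOR_BGR2HSV)
    b=cv2.inRange(i,(50,150,90),(75,255,255)); n,l,s,c=cv2.connectedComponentsWithStats(b)
    k=1+np.argmax(s[1:,4]); pts=np.argwhere(l==k)[:,::-1]
    P=np.array([onz(C,u,v,z)[:2] for u,v in pts])
    r=cv2.minAreaRect((P*1e3).astype('float32')); return s[k],r,P.mean(0)
if __name__=='__main__':
    p,r=np.load('st2.npy'); st=dict(ee_pos=p,tcp_rot=r)
    img=cv2.imread('pics/w2.png'); print(green(img,st,.06)); 
    C=cam('wrist',st)
    i=cv2.cvtColor(img,cv2.COLOR_BGR2HSV)
    c=[onz(C,u,v,.025)[:2] for u,v in [(248,150),(441,152),(434,222),(251,221)]]
    print(c,[np.linalg.norm(c[k]-c[k-1]) for k in range(4)],np.mean(c,0)); v=c[1]-c[0]+c[2]-c[3]; print(np.degrees(np.arctan2(v[1],v[0]))-90)
    v/=np.linalg.norm(v); print(np.mean(c,0)-.0225*v)
    print([onz(C,*proj(C,[.499,-.356,.06]),.06)])
E
python3 gm.py
```

```text
(array([317, 177,  11,  40, 436], dtype=int32), ((499.8110656738281, -356.4704284667969), (9.526848793029785, 38.33985137939453), 84.31890869140625), array([ 0.49942055, -0.35656967]))
[array([ 0.45436588, -0.42756624]), array([ 0.4744621 , -0.23254344]), array([ 0.55159911, -0.23708702]), array([ 0.53153841, -0.43805061])] [np.float64(0.07788145676321176), np.float64(0.196055479190078), np.float64(0.0772707104369684), np.float64(0.20196237148587293)] [ 0.50299138 -0.33381183]
-5.790561104846631
[ 0.5007213  -0.35619702]
[array([ 0.499, -0.356,  0.06 ])]
```

```bash
python3 -m jog '[-0.2,1,0,40,0,0,0, -0.2,0,0,35,0,0,0, -0.2,0,0,20,0,0,0, -0.2,0,0,10,0,0,0, -0.2,0,0,0,0,0,0, -0.2,0,0,0,0,0,0, -0.2,0,0,0,0,0,0]'; python3 -c "
from h import *
st=arm.observe();print(st['ee_pos'],st['tcp_rot']);cv2.imwrite('pics/w3.png',arm.camera('wrist')[:,:,::-1])"
```

```text
time_s: 3.55
ee_pos: [0.4996, -0.3563, 0.0811]
tcp_rot: [0.144, 3.136, -0.002]
wrist_force: [-0.4, 0.2, -0.4]
gripper_width: 0.0342
[ 0.49956339 -0.35629058  0.08107019] [ 1.44354351e-01  3.13586427e+00 -2.42050200e-03]
```

View pics/w3.png

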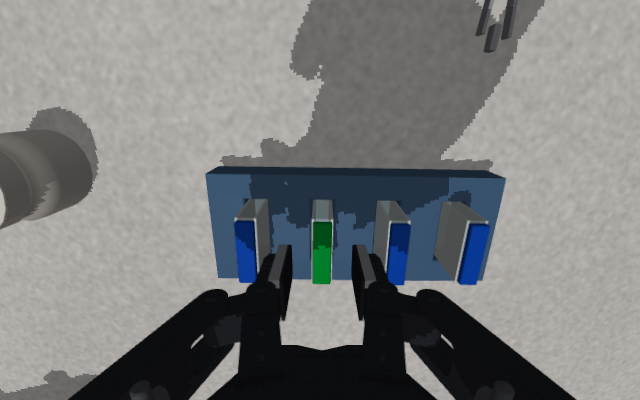

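The green stopper is at x 322, and the fingers' inner faces are at 291 and 353, so it is centred. I'll narrow the opening slightly and go down 29 mm.

```bash
python3 -m jog '[-0.33,0,0,0,0,0,0, -0.33,0,0,10,0,0,0, -0.33,0,0,10,0,0,0, -0.33,0,0,9,0,0,0, -0.33,0,0,0,0,0,0, -0.33,0,0,0,0,0,0, -0.33,0,0,0,0,0,0]'; python3 -c "
from h import *
st=arm.observe();print(st['ee_pos'],st['tcp_rot'],st['wrist_force']);cv2.imwrite('pics/w4.png',arm.camera('wrist')[:,:,::-1])"
```

```text
time_s: 4.3
ee_pos: [0.4987, -0.3557, 0.0503]
tcp_rot: [0.144, 3.138, -0.0]
wrist_force: [0.8, 0.2, 0.3]
gripper_width: 0.0284
[ 0.49866176 -0.35569162  0.05034515] [ 1.44202578e-01  3.13812521e+00 -1.29694287e-04] [0.8366706  0.22436144 0.2576471 ]
```

View pics/w4.png

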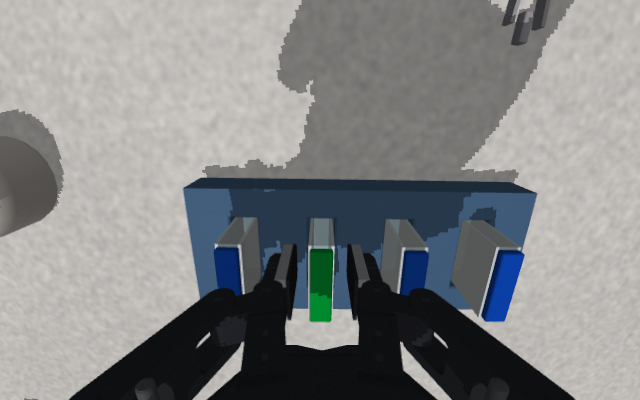

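The grip strength is set to 60 N, and the glass may break at 50 N. So I'll close in small opening steps and watch the width.

```bash
python3 -m jog '[-0.5,0,0,0,0,0,0, -0.6,0,0,0,0,0,0, -0.65,0,0,0,0,0,0, -0.68,0,0,0,0,0,0, -0.69,0,0,0,0,0,0, -0.69,0,0,0,0,0,0]'; for i in 1; do python3 -m jog '[-0.70,0,0,0,0,0,0, -0.70,0,0,0,0,0,0]';python3 -m jog '[-0.71,0,0,0,0,0,0, -0.71,0,0,0,0,0,0]'; python3 -m jog '[-0.72,0,0,0,0,0,0, -0.72,0,0,0,0,0,0]'; done; python3 -c "
from h import *
st=arm.observe();print(st)"
```

```text
time_s: 4.95
ee_pos: [0.4986, -0.3556, 0.0503]
tcp_rot: [0.144, 3.138, -0.0]
wrist_force: [0.3, 0.1, 0.3]
gripper_width: 0.0133
time_s: 5.15
ee_pos: [0.4985, -0.3556, 0.0503]
tcp_rot: [0.144, 3.138, -0.0]
wrist_force: [1.0, 1.1, -0.3]
gripper_width: 0.013
time_s: 5.35
ee_pos: [0.4985, -0.3556, 0.0503]
tcp_rot: [0.144, 3.138, -0.0]
wrist_force: [0.1, 0.6, -0.1]
gripper_width: 0.0126
time_s: 5.55
ee_pos: [0.4985, -0.3556, 0.0503]
tcp_rot: [-0.144, -3.138, 0.0]
wrist_force: [-0.7, 0.4, 0.4]
gripper_width: 0.0125
{'time_s': 5.55, 'joint_positions': array([-6.22063778e-01,  5.78182324e-01,  1.79397720e+00, -2.79556003e-05,
        7.69444112e-01, -2.10098653e+00]), 'joint_velocities': array([-2.24031457e-03,  1.41876440e-04,  6.31580618e-06,  1.29912644e-03,
        1.31686425e-04, -4.89832444e-04]), 'tau': array([ 5.74175385e-02, -6.52351713e+01, -2.38809514e+01,  2.39698787e-02,
        2.18226219e-02, -7.16021282e-05]), 'ee_pos': array([ 0.49850716, -0.3556062 ,  0.0503012 ]), 'tcp_rot': array([-1.44231506e-01, -3.13826022e+00,  1.62217934e-05]), 'wrist_force': array([-0.66687263,  0.37491384,  0.44195266]), 'moment': array([ 0.01057826,  0.01351823, -0.06290604]), 'gripper_width': 0.012514981170685674}
```

Contact is at 12.5 mm. I'll try a slow lift.

```bash
python3 -m jog '[-0.73,0,0,0,0,0,0, -0.73,0,0,0,0,0,0, -0.73,0,0,-3,0,0,0, -0.73,0,0,-6,0,0,0, -0.73,0,0,-6,0,0,0, -0.73,0,0,0,0,0,0]'; python3 -c "
from h import *
st=arm.observe();cv2.imwrite('pics/w5.png',arm.camera('wrist')[:,:,::-1])"
```

```text
time_s: 6.15
ee_pos: [0.4991, -0.356, 0.0665]
tcp_rot: [0.144, 3.137, -0.002]
wrist_force: [0.5, -0.6, -1.0]
gripper_width: 0.0119
```

View pics/w5.png

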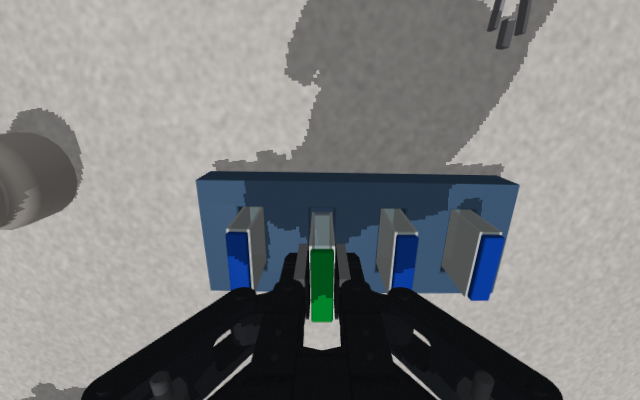

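The stopper stayed at rows 249–321 in the image while the rack receded, so the cell came up with the fingers. I'll tighten very slightly and keep lifting gently.

```bash
python3 -m jog '[-0.74,0,0,0,0,0,0, -0.74,0,0,-5,0,0,0, -0.74,0,0,-10,0,0,0, -0.74,0,0,-15,0,0,0, -0.74,0,0,-20,0,0,0, -0.74,0,0,-20,0,0,0, -0.74,0,0,-20,0,0,0, -0.74,0,0,-10,0,0,0, -0.74,0,0,0,0,0,0, -0.74,0,0,0,0,0,0]'; python3 -c "
from h import *
st=arm.observe();print(st['gripper_width']);np.save('st6.npy',[st['ee_pos'],st['tcp_rot']]);cv2.imwrite('pics/w6.png',arm.camera('wrist')[:,:,::-1])"
```

```text
time_s: 7.2
ee_pos: [0.4984, -0.3555, 0.1652]
tcp_rot: [0.144, 3.138, -0.0]
wrist_force: [-0.4, 0.6, -0.1]
gripper_width: 0.0121
0.012104845251275951
```

View pics/w6.png

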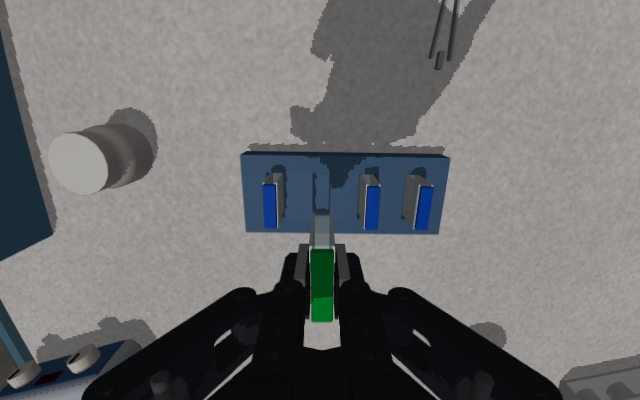

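The cell is held steadily and its slot is empty. I'll lift clear of the panel and carry it over.

```bash
python3 -m jog '[-0.74,0,0,-15,0,0,0, -0.74,0,0,-25,0,0,0, -0.74,0,0,-30,0,0,0, -0.74,0,0,-30,0,0,0, -0.74,0,0,-20,0,0,0, -0.74,0,0,-15,0,0,0]'
python3 -m jog '[-0.74,4.3,15,0,0,0,0, -0.74,4.3,25,0,0,0,0, -0.74,4.3,35,0,0,0,0, -0.74,4.3,40,0,0,0,0, -0.74,4.3,40,0,0,0,0, -0.74,4.3,40,0,0,0,0, -0.74,4.3,40,0,0,0,0, -0.74,4.3,40,0,0,0,0, -0.74,4.3,40,0,0,0,0, -0.74,4.3,40,0,0,0,0, -0.74,4.3,40,0,0,0,0, -0.74,4.3,40,0,0,0,0, -0.74,4.3,40,0,0,0,0, -0.74,4.3,30,0,0,0,0, -0.74,4.3,20,0,0,0,0, -0.74,0,0,0,0,0,0]'
python3 -m jog '[-0.74,0,0,0,0,0,0.07, -0.74,0,0,0,0,0,0.13, -0.74,0,0,0,0,0,0.13, -0.74,0,0,0,0,0,0.13, -0.74,0,0,0,0,0,0.13, -0.74,0,0,0,0,0,0.13, -0.74,0,0,0,0,0,0.13, -0.74,0,0,0,0,0,0.13, -0.74,0,0,0,0,0,0.13, -0.74,0,0,0,0,0,0.13, -0.74,0,0,0,0,0,0.1, -0.74,0,0,0,0,0,0, -0.74,0,0,0,0,0,0, -0.74,0,0,0,0,0,0]'
python3 -c "
from h import *
st=arm.observe();print(st['gripper_width'],R.from_rotvec(st['tcp_rot']).as_matrix());np.save('st7.npy',[st['ee_pos'],st['tcp_rot']]);cv2.imwrite('pics/w7.png',arm.camera('wrist')[:,:,::-1]);cv2.imwrite('pics/s7.png',arm.camera('scene')[:,:,::-1])"
```

```text
time_s: 7.85
ee_pos: [0.4987, -0.3557, 0.3023]
tcp_rot: [0.144, 3.137, -0.001]
wrist_force: [-0.0, 0.3, -0.6]
gripper_width: 0.012
time_s: 9.45
ee_pos: [0.4806, 0.1754, 0.2988]
tcp_rot: [-0.14, -3.136, 0.0]
wrist_force: [-0.6, -0.5, -0.9]
gripper_width: 0.0119
time_s: 10.85
ee_pos: [0.4821, 0.1728, 0.2999]
tcp_rot: [-2.059, -2.372, 0.001]
wrist_force: [-0.1, 0.0, -0.2]
gripper_width: 0.0122
0.012165743823216139 [[-1.40630455e-01  9.90061975e-01 -6.00843521e-04]
 [ 9.90062140e-01  1.40630311e-01 -2.74590961e-04]
 [-1.87365258e-04 -6.33488273e-04 -9.99999782e-01]]
```

View pics/w7.png

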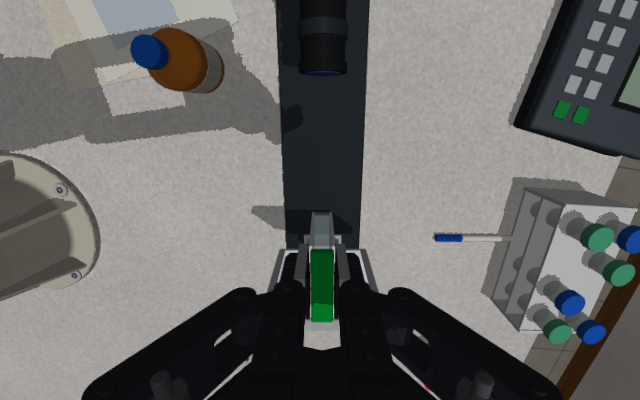

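View pics/s7.png

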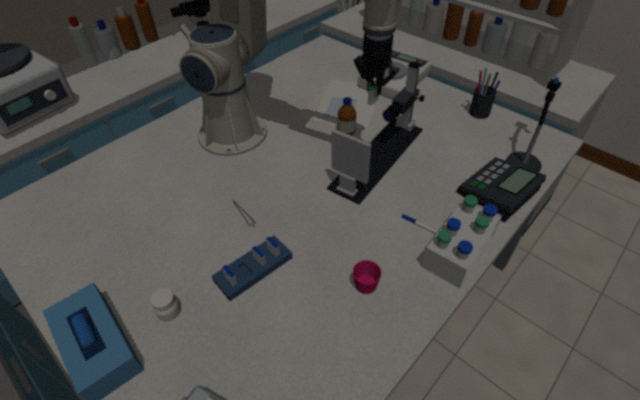

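The wrist view now shows the base strip (columns about 280–368) and the lens barrel front at about (323,72). I'll measure the stand axis and lens from it.

Run:
```python
import cv2,numpy as np
i=cv2.imread('pics/w7.png')[0:130,250:400]; i=np.clip(i.astype(float)*2.5,0,255).astype('uint8')
cv2.imwrite('pics/w7z.png',cv2.resize(i,None,fx=4.5,fy=4.5,interpolation=cv2.INTER_CUBIC))
g=cv2.imread('pics/w7.png').astype(int).sum(2)
for r in (85,110,130,150,170,190,200): 
    row=g[r]; d=np.diff(row); print(r,270+np.argmin(d[270:300]),d[270:300].min(),345+np.argmax(d[345:380]))
i=cv2.imread('pics/w1.png')[130:280,400:630]; i=np.clip(i.astype(float)*2.5,0,255).astype('uint8')
cv2.imwrite('pics/w1z.png',cv2.resize(i,None,fx=3.4,fy=3.4,interpolation=cv2.INTER_CUBIC))
```

```text
85 278 -186 365
110 279 -114 364
130 280 -126 363
150 280 -173 363
170 282 -192 362
190 282 -251 361
200 283 -305 360
```

View pics/w7z.png

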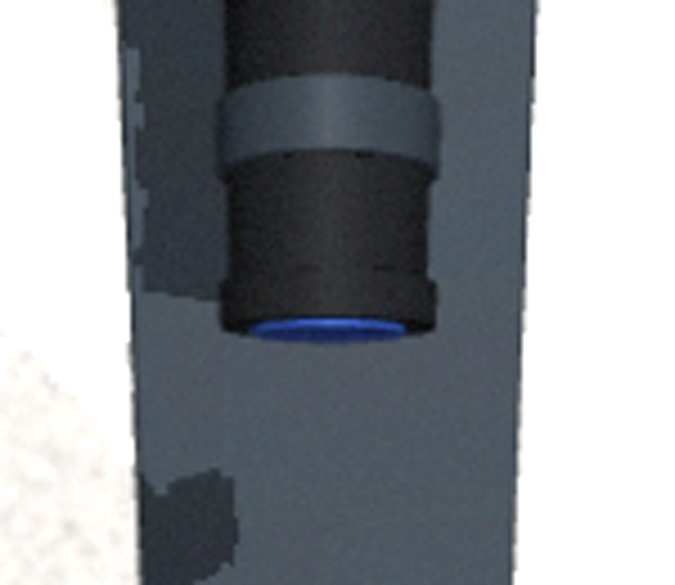

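View pics/w1z.png

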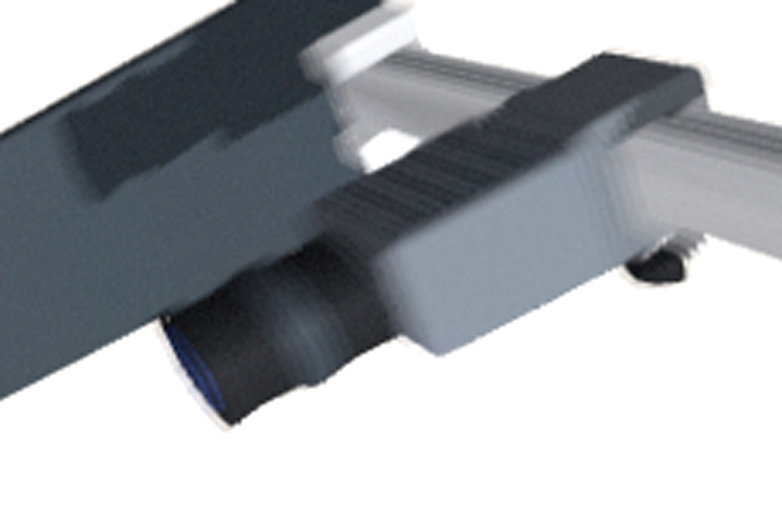

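```bash
cat > m2.py <<'E'
from h import *
p,r=np.load('st7.npy'); W=cam('wrist',dict(ee_pos=p,tcp_rot=r)); S=cam('scene');T=cam('top')
rows=[(85,278.5,365.5),(110,279.5,364.5),(130,280.5,363.5),(150,280.8,363.3),(170,282.2,362.2),(190,282.6,361.3),(200,283.4,360.6)]
L=np.array([onz(W,a,v,.012)[:2] for v,a,b in rows]);Rr=np.array([onz(W,b,v,.012)[:2] for v,a,b in rows])
def line(P):
    vx,vy,x,y=cv2.fitLine(P.astype('float32'),cv2.DIST_L2,0,.0001,.0001).ravel(); s=np.sign(vy); return np.array([vx,vy])*s,np.array([x,y])
d1,a=line(L);d2,b=line(Rr); d=d1+d2; d/=np.linalg.norm(d); n=np.array([d[1],-d[0]])
print('angles',[np.degrees(np.arctan2(q[1],q[0])) for q in (d1,d2,d)],'width',(b-a)@n)
m=(a+b)/2; off=m@n; print('axis lateral offset',off,'TCP lateral minus axis',p[:2]@n-off)
lw=ray(W,322.5,72.7)
ls=ray(S,346/4.4+310-.4,203/4.4+70-.4)
st1=dict(ee_pos=[0.35415275,0.16524727,0.30457214],tcp_rot=[6.24556929e-01,3.07846418e+00,3.53712914e-04])
l1=ray(cam('wrist',st1),457,239)
lt=ray(T,348/4.4+120-.4,195/4.4+170-.4)
for nm,rs in [('w7+scene',[lw,ls]),('w7+w1',[lw,l1]),('w7+scene+w1',[lw,ls,l1]),('top+scene',[lt,ls])]:
    q,e=tri(rs); print(nm,q,np.round(e,4),'lat',q[:2]@n-off,'along',q[:2]@d,'focus',q[:2]-.11*d)
# depth from size
f=K(W[0]); print('w7 at size depth',(lambda o,w:o+w*(f*.044/48.2)/(W[1][:,2]@w))(*lw))
print('tcp along',p[:2]@d)
E
python3 m2.py
```

```text
angles [np.float32(97.95472), np.float32(98.293846), np.float32(98.12428)] width 0.119281955
axis lateral offset 0.5029319 TCP lateral minus axis -0.0012655436175670332
w7+scene [0.46794839 0.28362032 0.14329597] [0.0001 0.0001] lat 0.0004015477435277415 along 0.21464298850451466 focus [0.48349368 0.1747243 ]
w7+w1 [0.46785084 0.28333574 0.14542069] [0. 0.] lat 0.00026476063780012105 along 0.2143750534689665 focus [0.48339613 0.17443972]
w7+scene+w1 [0.46826536 0.28348377 0.1439625 ] [0.0004 0.0004 0.0005] lat 0.0006960496012152761 along 0.2144630191071161 focus [0.48381066 0.17458775]
top+scene [0.46805126 0.28394693 0.14320007] [0.0001 0.0001] lat 0.0005495454137960376 along 0.21495178304010876 focus [0.48359655 0.17505091]
w7 at size depth [0.46781839 0.28364958 0.14224205]
tcp along 0.10296403786795695
```

Run:
```python
from h import *
for n in ('6','7'):
    p,r=np.load(f'st{n}.npy'); W=cam('wrist',dict(ee_pos=p,tcp_rot=r)); Rt=R.from_rotvec(r).as_matrix()
    i=cv2.cvtColor(cv2.imread(f'pics/w{n}.png'),cv2.COLOR_BGR2HSV)
    b=cv2.inRange(i,(50,120,40),(75,255,255)); b[:,:300]=0;b[:,345:]=0; ys,xs=np.where(b); print(ys.min(),ys.max(),xs.min(),xs.max())
    q=[Rt.T@(onz(W,322,v,p[2]+.0097)-p)*1e3 for v in(ys.min()-.5,ys.max()+.5)]; print(np.round(q,1))
```

```text
249 321 311 333
[[ 20.9   0.8  -9.7]
 [-20.5   0.9  -9.7]]
249 321 310 333
[[ 20.9   0.8  -9.7]
 [-20.5   0.9  -9.7]]
```

```bash
python3 -m jog '[-0.74,1.7,1.5,15,0,0,0, -0.74,0,0,25,0,0,0, -0.74,0,0,30,0,0,0, -0.74,0,0,30,0,0,0, -0.74,0,0,25,0,0,0, -0.74,0,0,12,0,0,0, -0.74,0,0,4,0,0,0, -0.74,0,0,0,0,0,0, -0.74,0,0,0,0,0,0, -0.74,0,0,0,0,0,0, -0.74,0,0,0,0,0,0, -0.74,0,0,0,0,0,0]'
python3 -c "
from h import *
st=arm.observe();print(st['gripper_width'],st['ee_pos'],st['joint_velocities']);np.save('st8.npy',[st['ee_pos'],st['tcp_rot']])
for n in('wrist','scene','top'): cv2.imwrite(f'pics/{n}8.png',arm.camera(n)[:,:,::-1])
i=cv2.imread('pics/scene8.png')[70:205,310:440];cv2.imwrite('pics/s8z.png',cv2.resize(np.clip(i*1.8,0,255).astype('uint8'),None,fx=4.4,fy=4.4,interpolation=cv2.INTER_CUBIC))
i=cv2.imread('pics/top8.png')[170:250,120:300];cv2.imwrite('pics/t8z.png',cv2.resize(np.clip(i*1.8,0,255).astype('uint8'),None,fx=4.4,fy=4.4,interpolation=cv2.INTER_CUBIC))"
```

```text
time_s: 12.15
ee_pos: [0.4839, 0.1751, 0.1598]
tcp_rot: [2.061, 2.37, 0.001]
wrist_force: [0.2, -0.3, -1.4]
gripper_width: 0.0118
0.011756713496265057 [0.48391158 0.17510081 0.15980896] [-1.59944643e-05  4.31612101e-03  4.20911600e-03 -4.43486134e-04
 -2.14397404e-03 -2.59153006e-03]
```

View pics/wrist8.png

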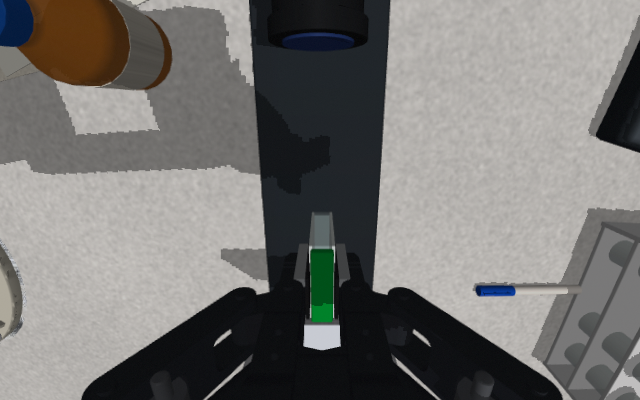

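View pics/s8z.png

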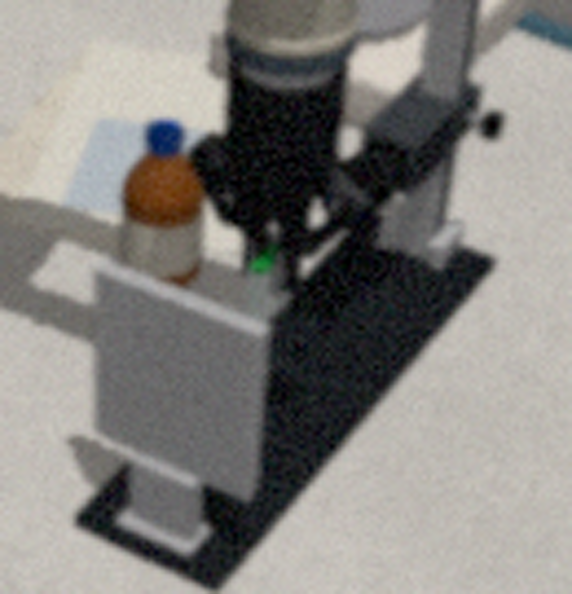

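View pics/t8z.png

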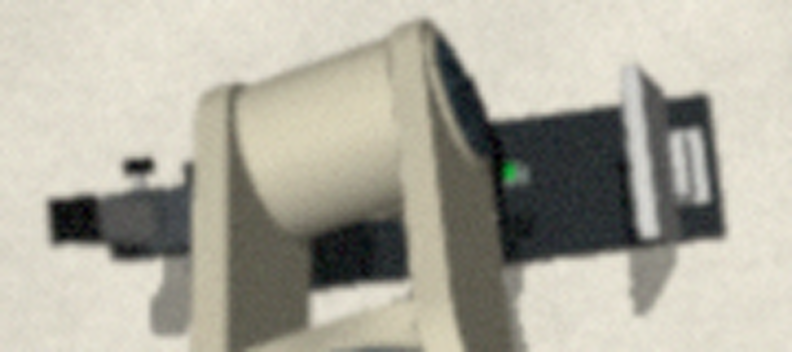

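The wrist view shows the stopper unchanged at (322,286), the lens front near (318,40) and the base edges at about 260–385. I'll recheck alignment from here.

Run:
```python
from h import *
img=cv2.imread('pics/wrist8.png')
p,r=np.load('st8.npy'); W=cam('wrist',dict(ee_pos=p,tcp_rot=r)); Rt=R.from_rotvec(r).as_matrix()
i=cv2.cvtColor(img,cv2.COLOR_BGR2HSV); b=cv2.inRange(i,(100,90,40),(130,255,255)); b[60:]=0;b[:,:270]=0;b[:,370:]=0
ys,xs=np.where(b); print('blue',xs.min(),xs.max(),ys.min(),ys.max())
uc,vc=(xs.min()+xs.max())/2,(ys.min()+ys.max())/2
print('lens in tool mm',Rt.T@(onz(W,uc,vc,.1437)-p)*1e3)
g=img.astype(int).sum(2); L=[];Q=[]
for v in range(60,240,10):
    d=np.diff(g[v]); a=240+np.argmin(d[240:275])+.5; c=365+np.argmax(d[365:395])+.5
    L.append((Rt.T@(onz(W,a,v,.012)-p)*1e3)[:2]);Q.append((Rt.T@(onz(W,c,v,.012)-p)*1e3)[:2])
L=np.array(L);Q=np.array(Q); 
fl=np.polyfit(L[:,0],L[:,1],1);fq=np.polyfit(Q[:,0],Q[:,1],1)
print('edges in tool: slope deg',np.degrees(fl[0]),np.degrees(fq[0]),'y at x=0',fl[1],fq[1],'mid',(fl[1]+fq[1])/2)
b=cv2.inRange(i,(50,120,40),(75,255,255)); b[:,:300]=0;b[:,345:]=0; b[:240]=0
P=np.array([(Rt.T@(onz(W,x,y,p[2]+.0097)-p)*1e3)[:2] for y,x in np.argwhere(b)])
print('stopper',cv2.minAreaRect(P.astype('float32')))
S=cam('scene'); s=cv2.cvtColor(cv2.imread('pics/scene8.png'),cv2.COLOR_BGR2HSV)
b=cv2.inRange(s,(50,120,40),(75,255,255)); b[:, :355]=0;b[:,385:]=0;b[:100]=0;b[150:]=0
ys,xs=np.where(b);print('scene green',xs.mean(),ys.mean(),'expected top of cell',proj(S,p+[0,0,.0097]),proj(S,p+[0.0,0,.0097]-.02*Rt[:,0]))
```

```text
blue 283 353 32 51
lens in tool mm [109.63777546  -0.93445431  16.12470988]
edges in tool: slope deg 0.002540135410138829 -0.25493075219533445 y at x=0 -60.21235356233978 58.41898300717705 mid -0.8966852775813656
stopper ((0.2362079620361328, 0.6723871231079102), (40.76726531982422, 10.546544075012207), 0.18085409700870514)
scene green 369.1875 129.5 expected top of cell [371.59832922 126.44890697] [368.19423687 129.8492282 ]
```

```bash
python3 -m jog '[-0.74,0,-1.2,0.5,0,0,0, -0.74,0,0,0,0,0,0, -0.74,0,0,0,0,0,0, -0.74,0,0,0,0,0,0, -0.74,0,0,0,0,0,0, -0.74,0,0,0,0,0,0, -0.74,0,0,0,0,0,0, -0.74,0,0,0,0,0,0, -0.74,0,0,0,0,0,0, -0.74,0,0,0,0,0,0]'
python3 -c "
from h import *
i=arm.camera('wrist');st=arm.observe();print(st['ee_pos'],st['gripper_width'],st['joint_velocities'])
cv2.imwrite('pics/wrist9.png',i[:,:,::-1])
h=cv2.cvtColor(i,cv2.COLOR_RGB2HSV);b=cv2.inRange(h,(50,120,40),(75,255,255)); b[:,:300]=0;b[:,345:]=0; b[:240]=0
ys,xs=np.where(b);print(ys.min(),ys.max(),xs.min(),xs.max())
s=arm.camera('scene');cv2.imwrite('pics/s9z.png',cv2.resize(s[200:310,200:310,::-1],None,fx=5,fy=5))
"
```

```text
time_s: 13.3
ee_pos: [0.4825, 0.1748, 0.1588]
tcp_rot: [2.062, 2.37, 0.0]
wrist_force: [-0.1, -0.3, -0.8]
gripper_width: 0.0121
[0.48248237 0.17485758 0.1587802 ] 0.01198551272128745 [-6.39226974e-04 -6.01291519e-04 -2.63337677e-03 -2.77464041e-04
 -3.77911655e-04  6.84939350e-05]
249 321 310 333
```

View pics/wrist9.png

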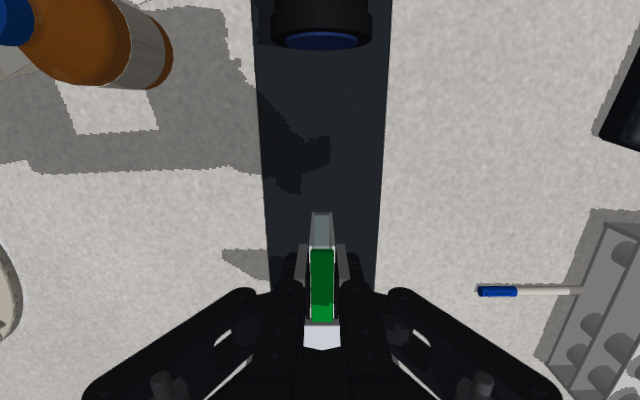

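View pics/s9z.png

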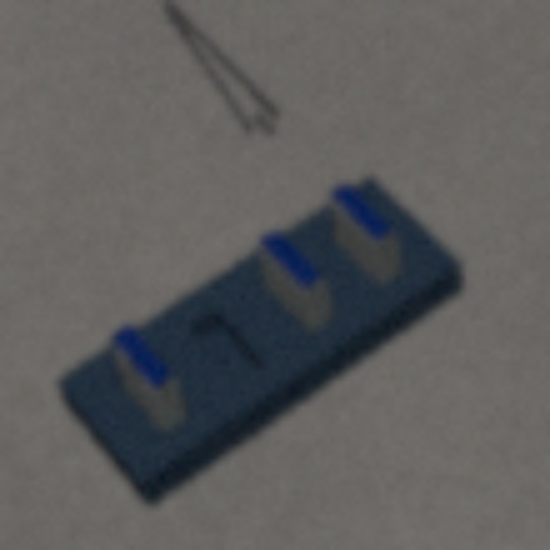

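The cell is steady in the grip (stopper still at rows 249–321) and lined up with the lens at (321,40). The three blue-stoppered cells stand undisturbed in the rack. Handing in.

```bash
python3 -c "
from bench import arm
print(arm.job_done())"
```

```text
the job is handed in; nothing more can be done
None
```

I took the green-stoppered cell out of the rack by its frosted sides and handed the job in holding it upright at the inspection point. Its clear windows face along the viewing line. The job took about 13.4 s of the 40 s allowed.

- **Position:** The last reading puts the cell's centre at about (0.482, 0.175, 0.1435) m. I had measured the inspection point at (0.4835, 0.1747, 0.1437) m, so it is within about 2 mm. The cell's length is turned within about 0.3° of the viewing line.
- **Grip:** I set the opening just below the cell's width instead of closing fully, because the fixed 60 N grip could have broken the glass. I couldn't read the finger force directly. The width stayed at 12.0 ± 0.2 mm and the stopper did not shift between the fingers from the lift to the end.
- **Other checks:** The three blue-stoppered cells are still standing in their slots. Wrist forces stayed within about 1.5 N in every reading, with no sign of a collision, and the arm was practically still at hand-in.
- **Disagreements:** The lens height came out between 142 and 145 mm depending on the view. Just before the end, the wrist picture showed the cell about 1.6 mm to one side of the viewing line, so I shifted it 1.2 mm. I did not re-measure the offset after that shift; I only saw in the picture that the cell lines up with the lens.

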